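# Close the gasketed port cover

## Robot

A 6-joint arm with a two-finger parallel gripper is mounted at the origin on a cart in front of the work surface, level with it; the furniture and walls round the work are solid. World frame = base frame: x ahead of the robot, y to its left, z up, the work surface at z = 0. Lengths are in m, angles in degrees, forces in N, time in s.
With the tool pointing down it reaches from about 0.25 to 0.725 m from the base axis. Payload 9.7 kg.
Tool frame: the origin (TCP) lies midway between the tips of the shut fingers; the grasp point (between the pads) lies 19 mm behind it; z points along the fingers, y is the line along which they close (so a half turn about z gives the same grasp; the last joint's range is limited). The gripper opens to 85 mm and grips with 20 to 120 N. Pads are 22 mm wide; open, the fingers measure 114 mm over their backs; the gripper's body (76 mm by 85 mm) begins 54 mm behind the grasp point. The pads swing forward as they close: fully open they stand 13 mm farther back than shut.
Start: joints at [-66.005, 4.979, 10.078, 95.1, 0, 90], TCP at [0.224, -0.502, 0.231] pointing down, gripper open.
Joint ranges: [-179.16, 179.16], [-48.56, 103.87], [-65.8, 70.77], [-126.05, 130.52], [-82.76, 87.17], [-180, 180]. Speed limits (degrees/s): [127.2, 127.2, 147.25, 180, 180, 180].

## Interface

Orientations are given as [roll, pitch, yaw] about the fixed x, y, z axes, in that order (R = Rz(yaw) Ry(pitch) Rx(roll)).
In Python, from workcell import bot gives the robot as it stands. The module is installed in compiled form; this text tells all that it offers.
- The arm moves only by the tool send_rows, never from a script. Its argument "moves" is one flat list of numbers, 7 for each row, row after row: the shift along the world's x, y, z normalised to -1 to 1, where 1 is 0.025 m, then the turn, a rotation vector about the world's x, y, z normalised to -1 to 1, where 1 is 0.15 rad, then the closure, from -1 (fully open) to 1 (shut), so that 0 is half open. A call has 1 to 8 rows; each row shifts and turns the commanded pose from where the row before left it; what a row does not reach is not made up. A row lasts 1/8 s, in which the tool goes at most 62.5 mm and 10.7 degrees, less where a joint would pass 70% of its speed; a pose out of reach is approached as far as the arm can. A call with a number of a shift or a turn outside -1 to 1 is refused whole. A call with a gripper value outside its range is refused whole. The fingers move at their own pace and stop on an object; "squeeze" is the grip in N (left out, the last holds). Time passes only in rows, so rows that do not move let the fingers close. It gives the time, the measured TCP pose, the force, the opening and the grip force at its end, in the units of the state.
- bot.get_obs(): the state, without advancing time (a new reading comes with each control period).
- bot.camera(name): name is "scene" or "top"; returns a dict with "color" (420x560x3 uint8, red, green, blue), "camera_matrix" (3x3 intrinsics, pixels), "R" (3x3) and "t" (3): a world point X has camera coordinates R X + t. Camera axes: x right, y down, z forward; pixel columns grow to the right and rows downward; lengths in m; the calibration is good to about 2 mm. A picture is of the moment at which its call begins. There is no depth.
- bot.job_done(): hands the job in; it is judged then, once.
Trained networks look in the newest picture that a camera, given by its name, has taken for a name from the list of things; names that differ only in an ending like _2 or _b are one class to them, and where a whole thing is asked for, a point or a joint stands for the part that bears it (a point fixed in the world has none). Each returns a list of dicts, best first, with "p" (0 to 1); they miss things now and then, are a little off and sometimes report something else, mostly with a low value. They report only what shows in the picture. A call takes as long as a camera call.
- bot.boxes_of(camera, query): "extent" ([left, top, right, bottom] in pixels, round what is visible of it).
- bot.trace(camera, query): "region" (420x560 bool, what is visible of it) and "extent" ([left, top, right, bottom] in pixels, round what is visible of it).
- bot.landmark_of(camera, query): "pixel" ([column, row] in pixels: a listed point, or the origin of a listed thing).
The state is a dict: "time": time; "q": joint angles; "qd": joint speeds; "joint_efforts": joint torques, N m; "ee_pos": TCP position; "tcp_rot": TCP orientation; "wrist_force": force on the tool from outside, world axes, zero at the start; "torque": the same for the moment, N m; "opening": finger opening in m; "grasp_force": force on a finger pad.
Only numpy, scipy, OpenCV 4.12 (cv2) and the standard library are available. Lean on these libraries where they do the work, as an engineer would, in place of code of your own. Each camera call takes 0.05 s, during which the arm holds its last target. There are 200 camera calls.

## Task

Slide the aluminium cover along the blue housing under its clamp strips until it is fully home against the end stop and the yellow spring catch has clicked down behind its rib. Then, so that the gasket is squeezed evenly, tighten the four wing screws clockwise to their stops in cross order: any one first, next the one diagonally opposite, then the remaining two. Do not knock over the oil bottle.

Things in the scene. Friction and masses are not known exactly. Their poses are not given: they have to be found in the camera images.
- seat (a point): point on the flat seat (140 mm up, port with black gasket) of a blue bolted-down tank housing 190 x 116 mm, where the cover's underside centre belongs when home. x = the way the cover slides in, y left, z up. End stop at x = 60 mm, loading ledge back to x = -123 mm. Steel clamp strips along x over the cover's long edges: inner edges y = +-32 mm, tops 15.5 mm above the seat.
- cover_mid (a point): middle of the loose aluminium cover plate 120 (x) x 76 (y) x 8 mm, 0.25 to 0.5 kg, 4 mm above the seat; axes like the seat's. It is already under the strips (1.5 mm play beside and above) but 30 to 58 mm short of home. A steel rib 4.5 mm high with a 20 degree ramp ahead of it crosses its leading end (x = 45 to 60, y = -15 to 15 mm).
- cover_grip (a point): centre of the red upright grip block in the middle of the cover: 12 mm thick (x), 36 mm long (y), its top 12 mm above this point, its foot strip 13 mm below it; this point is 24 mm above the cover's underside.
- catch (a joint): yellow spring catch hinged on the end stop; nose over the seat at x = 41.5, y = -9 to 9 mm, top 19 mm above the seat. rad: 0 = down; the passing rib lifts it about 0.15 rad, the push needed is a few N, and it drops back to 0 behind the rib as the cover meets the end stop.
- cover: the cover plate itself; origin at the centre of its underside, axes like the seat's.
- wing_fl (a point): front left wing screw (front = robot's side, left = +y), at x = -45, y = +45 mm of the seat: upright black wings 48 long, 8 thick, about 25 mm tall. This point is on its axis at the height to grip, 42.5 mm above the seat, 7 mm under the dip between the wings, 13 mm above their lower edge; x axis along the wings (a half turn looks the same), z up.
- screw_fl (a joint): how far the front left wing screw is turned, rad: 0 to 0.3 at the start (loose, wings lying more or less across the slide direction), grows as it is turned clockwise seen from above, firm stop at 1.35 (tight, wings lying along the slide direction). It stays where it is left; turning takes about 0.06 N m.
- wing_fr (a point): front right wing screw (front = robot's side, left = +y), at x = -45, y = -45 mm of the seat: upright black wings 48 long, 8 thick, about 25 mm tall. This point is on its axis at the height to grip, 42.5 mm above the seat, 7 mm under the dip between the wings, 13 mm above their lower edge; x axis along the wings (a half turn looks the same), z up.
- screw_fr (a joint): how far the front right wing screw is turned, rad: 0 to 0.3 at the start (loose, wings lying more or less across the slide direction), grows as it is turned clockwise seen from above, firm stop at 1.35 (tight, wings lying along the slide direction). It stays where it is left; turning takes about 0.06 N m.
- wing_rl (a point): rear left wing screw (front = robot's side, left = +y), at x = +45, y = +45 mm of the seat: upright black wings 48 long, 8 thick, about 25 mm tall. This point is on its axis at the height to grip, 42.5 mm above the seat, 7 mm under the dip between the wings, 13 mm above their lower edge; x axis along the wings (a half turn looks the same), z up.
- screw_rl (a joint): how far the rear left wing screw is turned, rad: 0 to 0.3 at the start (loose, wings lying more or less across the slide direction), grows as it is turned clockwise seen from above, firm stop at 1.35 (tight, wings lying along the slide direction). It stays where it is left; turning takes about 0.06 N m.
- wing_rr (a point): rear right wing screw (front = robot's side, left = +y), at x = +45, y = -45 mm of the seat: upright black wings 48 long, 8 thick, about 25 mm tall. This point is on its axis at the height to grip, 42.5 mm above the seat, 7 mm under the dip between the wings, 13 mm above their lower edge; x axis along the wings (a half turn looks the same), z up.
- screw_rr (a joint): how far the rear right wing screw is turned, rad: 0 to 0.3 at the start (loose, wings lying more or less across the slide direction), grows as it is turned clockwise seen from above, firm stop at 1.35 (tight, wings lying along the slide direction). It stays where it is left; turning takes about 0.06 N m.
- oil_bottle: yellow oil bottle with a red spout, 36 mm across, 110 mm tall, standing loose behind the housing; origin at the centre of its underside, z up its axis.

How it is judged (in metres and radians):
On the way:
1. the cover is fully home (within 3 mm) with the catch down behind its rib, while all four wing screws are still loose (below 0.7 rad) (x of cover_mid in the frame of seat above -0.003 m and value of joint catch below 0.07 rad and value of joint each of screw_fl, screw_fr, screw_rl, screw_rr below 0.7 rad), for 0.2 s.
At the end, for the whole second after the job is handed in: the cover is home within 3 mm of the seat point along the slide direction and at rest, the catch is down (below 0.07 rad), and all four wing screws are turned past 1.15 rad (x of cover_mid in the frame of seat above -0.003 m and value of joint catch below 0.07 rad and value of joint each of screw_fl, screw_fr, screw_rl, screw_rr above 1.15 rad and linear speed of cover below 0.02 m/s); the robot touches nothing.
It fails at once if two neighbouring (not diagonal) wing screws are both tight (past 1.0 rad) while the other two are both still loose (below 0.6 rad): that is not cross order ((value of joint each of screw_fl, screw_fr above 1 rad and value of joint each of screw_rl, screw_rr below 0.6 rad) or (value of joint each of screw_rl, screw_rr above 1 rad and value of joint each of screw_fl, screw_fr below 0.6 rad) or (value of joint each of screw_fl, screw_rl above 1 rad and value of joint each of screw_fr, screw_rr below 0.6 rad) or (value of joint each of screw_fr, screw_rr above 1 rad and value of joint each of screw_fl, screw_rl below 0.6 rad)).
It fails at once if the oil bottle is knocked over (tilted more than 0.5 rad) (angle between oil_bottle's own z axis and vertical above 0.5 rad).
It also fails if it takes over 69 s, if anything falls off the work surface, if the arm or the gripper's body presses on something with over 40 N, if the wrist force passes 120 N, or if a joint passes its speed limit or range.

## Working session

There is one attempt and no reset: what is moved stays moved. The work goes in short steps, Python scripts to look and compute and a tool call to move; the robot and the scene stay as the last step left them, time stands still between calls to the robot, and variables do not carry over. Pictures are saved under pics/ and viewed, at most 10 in all, crops included, and the job is handed in when it is done.

Besides the shell and the picture viewer there is one more tool, called after ">>>" as name(argument=value, ...) on one line, values as JSON. send_rows: Moves the arm, as the interface text tells. Its arguments: {"type":"object","properties":{"moves":{"type":"array"},"squeeze":{"type":"number"}},"required":["moves"]}

```bash
mkdir -p pics
cat > h.py <<'E'
import numpy as np, cv2
from workcell import bot
def tri(n, cams):
    A=[];b=[];o=[]
    for c in cams:
        k=bot.landmark_of(c,n)
        if not k: o.append((c,None)); continue
        k=k[0]; o.append((c,np.round(k['pixel'],1).tolist(),round(k['p'],2)))
        C=CAM[c]; P=C['camera_matrix']@np.c_[C['R'],C['t']]
        u,v=k['pixel']
        for r in (u*P[2]-P[0], v*P[2]-P[1]):
            r=r/np.linalg.norm(r[:3]); A.append(r[:3]); b.append(-r[3])
    if len(A)<4: return None,o
    s=np.linalg.lstsq(np.array(A),np.array(b),rcond=None)
    return s[0],o
CAM={}
def look():
    for c in('scene','top'): CAM[c]=bot.camera(c)
def onplane(c,px,z):
    C=CAM[c]; R=C['R']; d=R.T@np.linalg.inv(C['camera_matrix'])@np.array([px[0],px[1],1.]); o=-R.T@C['t']
    return o+d*(z-o[2])/d[2]
E
python3 - <<'E'
from h import *
look()
for c in CAM:
    cv2.imwrite(f'pics/{c}0.png',CAM[c]['color'][:,:,::-1]); print(c,-CAM[c]['R'].T@CAM[c]['t'])
for n in['seat','cover_mid','cover_grip','wing_fl','wing_fr','wing_rl','wing_rr','oil_bottle','catch']:
    s,o=tri(n,CAM); print(n,None if s is None else s.round(4),o)
print(bot.get_obs())
E
```

```text
scene [ 0.35543838 -0.73195644  0.69756539]
top [ 0.4636474  -0.1972498   0.96913053]
seat [ 0.5543 -0.2028  0.1536] [('scene', [254.1, 203.1], 0.66), ('top', [300.9, 215.1], 0.73)]
cover_mid [ 0.4975 -0.208   0.1572] [('scene', [230.4, 210.9], 0.59), ('top', [303.4, 250.4], 0.93)]
cover_grip [ 0.4987 -0.2084  0.1768] [('scene', [230.7, 203.5], 0.64), ('top', [303.7, 249.5], 0.83)]
wing_fl [ 0.5089 -0.1588  0.1838] [('scene', [226.5, 183.6], 0.54), ('top', [274.3, 242.5], 0.71)]
wing_fr [ 0.5213 -0.2482  0.1816] [('scene', [250.1, 212.0], 0.75), ('top', [327.1, 236.9], 0.47)]
wing_rl [ 0.5938 -0.1405  0.1883] [('scene', [261.9, 166.3], 0.67), ('top', [263.9, 191.3], 0.75)]
wing_rr [ 0.6061 -0.2369  0.1921] [('scene', [288.4, 192.1], 0.52), ('top', [320.4, 185.2], 0.71)]
oil_bottle [ 7.249e-01 -1.330e-01  1.000e-04] [('scene', [309.8, 210.8], 0.86), ('top', [267.1, 145.4], 0.72)]Traceback (most recent call last):
  File "<stdin>", line 6, in <module>
  File "h.py", line 6, in tri
    k=bot.landmark_of(c,n)
ValueError: it knows: cover, cover_grip, cover_mid, oil_bottle, seat, wing_fl, wing_fr, wing_rl, wing_rr
```

View pics/top0.png

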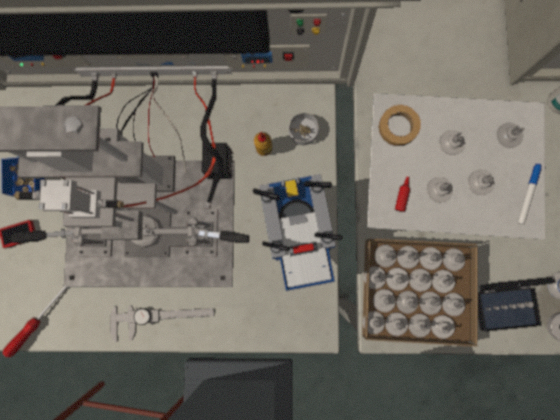

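View pics/scene0.png

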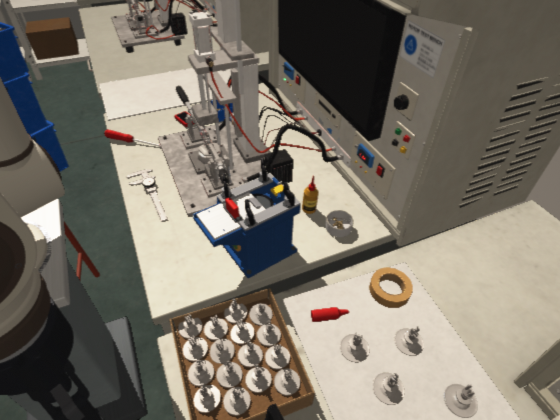

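Run:
```python
from h import *
from scipy.optimize import least_squares
look()
for c,(x0,y0,x1,y1) in dict(scene=(160,80,340,280),top=(180,130,350,300)).items():
    im=CAM[c]['color'][y0:y1,x0:x1,::-1]; s=3.5 if c=='top' else 3
    cv2.imwrite(f'pics/{c}1.png',cv2.resize(im,None,fx=s,fy=s,interpolation=cv2.INTER_CUBIC))
L=dict(seat=(0,0,0),wing_fl=(-.045,.045,.0425),wing_fr=(-.045,-.045,.0425),wing_rl=(.045,.045,.0425),wing_rr=(.045,-.045,.0425))
obs=[]
for n in list(L)+['cover_mid','cover_grip']:
    for c in CAM:
        k=bot.landmark_of(c,n)
        if k and k[0]['p']>.3: obs.append((n,c,np.array(k[0]['pixel'])))
def pt(n,p):
    x,y,a,d=p
    l=np.array(L[n] if n in L else (-d,0,.004 if n=='cover_mid' else .024))
    return np.array([x+np.cos(a)*l[0]-np.sin(a)*l[1],y+np.sin(a)*l[0]+np.cos(a)*l[1],.14+l[2]])
def res(p):
    r=[]
    for n,c,px in obs:
        C=CAM[c]; q=C['camera_matrix']@(C['R']@pt(n,p)+C['t']); r+=list(q[:2]/q[2]-px)
    return np.array(r)
f=least_squares(res,[.555,-.2,.13,.05],loss='soft_l1'); print(f.x.round(4),np.degrees(f.x[2]))
for o,r in zip(obs,res(f.x).reshape(-1,2)): print(o[0],o[1],r.round(1))
for n in L: print(n,pt(n,f.x).round(4))
for n in list(L)[1:]:
    for c in CAM:
        k=bot.trace(c,n)
        if k:
            ys,xs=np.nonzero(k[0]['region']); 
            g=np.c_[xs,ys].astype(float); w=np.array([onplane(c,p,.185)[:2] for p in g]); m=w.mean(0)
            ev,V=np.linalg.eigh(np.cov((w-m).T)); a=np.degrees(np.arctan2(V[1,1],V[0,1]))%180
            print(n,c,round(k[0]['p'],2),len(xs),'dir deg',a.round(1),'len',(4*np.sqrt(ev)).round(3),m.round(4))
```

```text
[ 0.5582 -0.1948  0.2023  0.0583] 11.592956536940624
seat scene [3.5 0.6]
seat top [-0.7  1.7]
wing_fl scene [-2.2  0.1]
wing_fl top [-2.2 -0.9]
wing_fr scene [-2.2  2.5]
wing_fr top [0.3 0.1]
wing_rl scene [1.5 1.5]
wing_rl top [2.3 1.9]
wing_rr scene [ 2.5 -4.3]
wing_rr top [-3.3 -1.2]
cover_mid scene [2.5 1.8]
cover_mid top [-0.5  0.4]
cover_grip scene [-1.9  3.3]
cover_grip top [-0.5 -1.4]
seat [ 0.5582 -0.1948  0.14  ]
wing_fl [ 0.5051 -0.1598  0.1825]
wing_fr [ 0.5231 -0.248   0.1825]
wing_rl [ 0.5932 -0.1417  0.1825]
wing_rr [ 0.6113 -0.2299  0.1825]
wing_fl scene 0.47 134 dir deg 76.1 len [0.015 0.076] [ 0.5029 -0.1677]
wing_fl top 0.63 129 dir deg 76.9 len [0.011 0.043] [ 0.5044 -0.1631]
wing_fr scene 0.64 187 dir deg 76.8 len [0.018 0.069] [ 0.519  -0.2551]
wing_fr top 0.66 202 dir deg 85.0 len [0.015 0.05 ] [ 0.5213 -0.2511]
wing_rl scene 0.64 119 dir deg 70.5 len [0.015 0.073] [ 0.5898 -0.1508]
wing_rl top 0.62 207 dir deg 72.9 len [0.017 0.049] [ 0.5916 -0.1451]
wing_rr scene 0.47 201 dir deg 74.4 len [0.02  0.074] [ 0.6071 -0.2343]
wing_rr top 0.57 206 dir deg 87.5 len [0.017 0.051] [ 0.6086 -0.2323]
```

View pics/scene1.png

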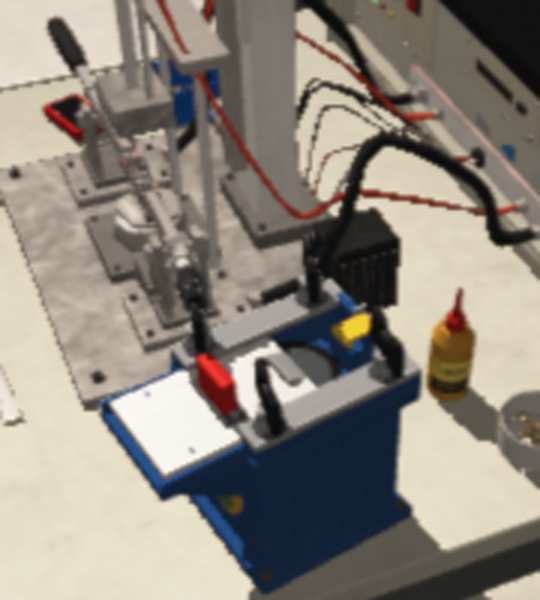

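View pics/top1.png

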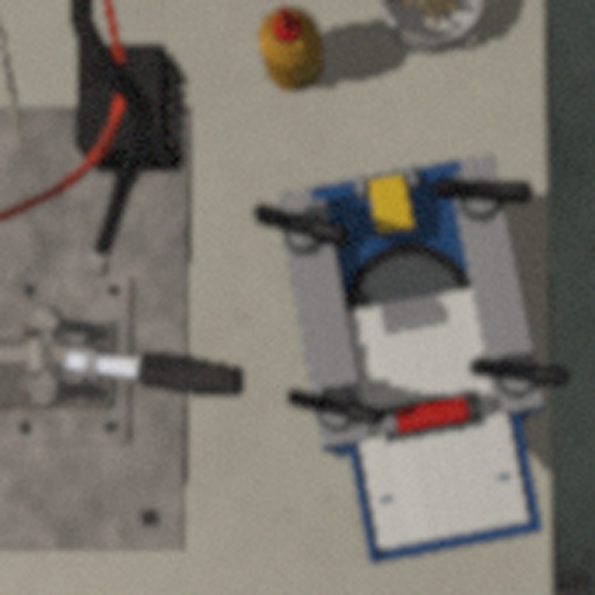

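Run:
```python
from h import *
o=bot.get_obs()
for k in o: print(k,np.round(o[k],3))
from scipy.spatial.transform import Rotation as R
print(R.from_euler('xyz',o['tcp_rot'],degrees=True).as_matrix().round(3))
```

```text
time 2.1
q [-66.005   4.98   10.079  95.099  -0.     89.999]
qd [ 0.004 -0.     0.023 -0.009 -0.022 -0.037]
joint_efforts [-0.0000e+00 -5.2009e+01  4.6486e+01  2.0000e-03 -0.0000e+00 -0.0000e+00]
ee_pos [ 0.224 -0.502  0.231]
tcp_rot [-179.999    0.      23.996]
wrist_force [-0.035  0.806 -0.798]
torque [0.048 0.001 0.093]
grasp_force 0.0
opening 0.085
[[ 0.914  0.407 -0.   ]
 [ 0.407 -0.914  0.   ]
 [-0.    -0.    -1.   ]]
```

>>> send_rows(moves=[0.82,0.96,0,0,0,0.75,1,0.82,0.96,0,0,0,0.75,1,0.82,0.96,0,0,0,0.75,1,0.82,0.96,0,0,0,0.75,1,0.82,0.96,0,0,0,0.75,1,0.82,0.96,0,0,0,0.75,1,0.82,0.96,0,0,0,0.75,1,0.82,0.96,0,0,0,0.75,1])

```text
time: 3.1
ee_pos: [0.3882, -0.3096, 0.2313]
tcp_rot: [180.0, 0.0, 75.8]
wrist_force: [0.5, -0.6, 0.4]
opening: -0.0
grasp_force: 0.0
```

>>> send_rows(moves=[0.82,0.96,0,0,0,0.75,1,0.82,0.96,0,0,0,0.75,1,0.82,0.96,0,0,0,0.75,1,0.82,0.96,0,0,0,0.75,1,0,0,0,0,0,0,1])

```text
time: 3.72
ee_pos: [0.4706, -0.2132, 0.2311]
tcp_rot: [-180.0, -0.0, 101.5]
wrist_force: [-0.2, -0.4, 0.3]
opening: -0.0
grasp_force: 0.0
```

Run:
```python
from h import *
look()
im=CAM['scene']['color'][140:290,150:350,::-1]
cv2.imwrite('pics/s2.png',cv2.resize(im,None,fx=4,fy=4,interpolation=cv2.INTER_CUBIC))
for n in['cover_grip','cover_mid','seat']: print(n,tri(n,CAM))
```

```text
cover_grip (None, [('scene', [232.5, 203.8], 0.66), ('top', None)])
cover_mid (None, [('scene', [231.4, 211.6], 0.95), ('top', None)])
seat (None, [('scene', [253.6, 205.2], 0.77), ('top', None)])
```

View pics/s2.png

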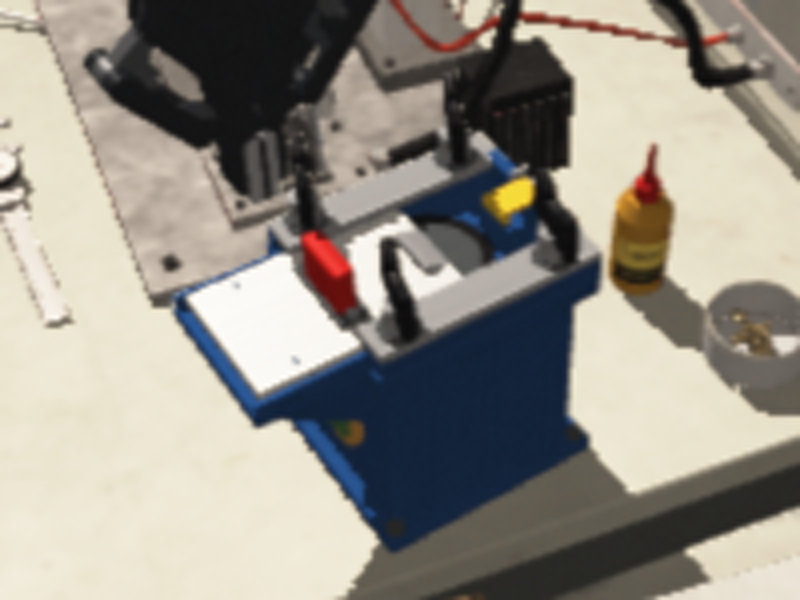

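>>> send_rows(moves=[0,0,-0.8,0,0,0,1,0,0,-0.8,0,0,0,1,0,0,-0.8,0,0,0,1,0,0,-0.6,0,0,0,1,0,0,0,0,0,0,1])

```text
time: 4.75
ee_pos: [0.4691, -0.2144, 0.1554]
tcp_rot: [-179.9, -0.1, 101.3]
wrist_force: [-0.7, -0.1, -0.3]
opening: -0.0005
grasp_force: 0.0
```

Run:
```python
from h import *
look()
im=CAM['scene']['color'][160:260,180:313,::-1]
cv2.imwrite('pics/s3.png',cv2.resize(im,None,fx=6,fy=6,interpolation=cv2.INTER_CUBIC))
```

```text
(no output)
```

View pics/s3.png

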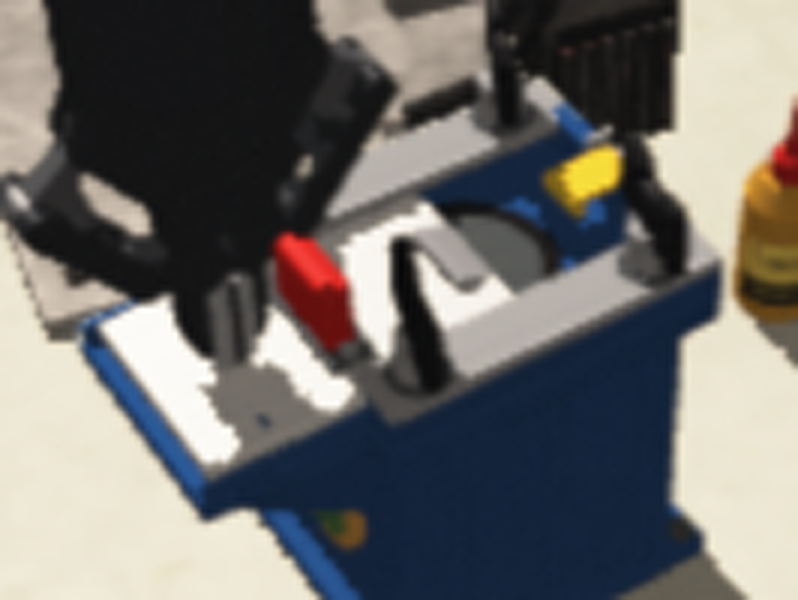

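>>> send_rows(moves=[0.39,0.08,0,0,0,0,1,0.39,0.08,0,0,0,0,1,0.39,0.08,0,0,0,0,1,0.39,0.08,0,0,0,0,1])

```text
time: 5.35
ee_pos: [0.5095, -0.2063, 0.1563]
tcp_rot: [-180.0, 0.0, 101.4]
wrist_force: [-1.6, 0.3, -0.3]
opening: -0.0001
grasp_force: 0.4
```

Run:
```python
from h import *
o=bot.get_obs(); print(o['ee_pos'],o['wrist_force'])
look()
for n in['cover_grip','cover_mid','seat']: print(n,tri(n,CAM))
```

```text
[ 0.50950564 -0.20626423  0.15628697] [-1.59089893  0.26882607 -0.28319886]
cover_grip (array([ 0.62297863, -0.13561588,  0.11852532]), [('scene', [245.6, 199.2], 0.7), ('top', [265.8, 145.1], 0.73)])
cover_mid (None, [('scene', [243.2, 205.3], 0.82), ('top', None)])
seat (None, [('scene', [253.4, 204.0], 0.67), ('top', None)])
```

>>> send_rows(moves=[0.39,0.08,0,0,0,0,1,0.39,0.08,0,0,0,0,1])

```text
time: 6.0
ee_pos: [0.5286, -0.2025, 0.1565]
tcp_rot: [-180.0, 0.0, 101.3]
wrist_force: [-3.9, -1.4, 4.5]
opening: -0.0001
grasp_force: 2.3
```

>>> send_rows(moves=[0.16,0.032,0,0,0,0,1,0.16,0.032,0,0,0,0,1])

```text
time: 6.25
ee_pos: [0.5366, -0.2008, 0.1562]
tcp_rot: [180.0, -0.0, 101.4]
wrist_force: [0.0, -0.1, 0.5]
opening: -0.0
grasp_force: 0.0
```

>>> send_rows(moves=[0.1,0.02,0,0,0,0,1,0.1,0.02,0,0,0,0,1])

```text
time: 6.5
ee_pos: [0.5382, -0.2003, 0.1561]
tcp_rot: [-179.6, -0.0, 101.3]
wrist_force: [-25.8, -4.4, 8.8]
opening: -0.0002
grasp_force: 13.2
```

>>> send_rows(moves=[0.08,0.016,0,0,0,0,1,0.04,0.01,0,0,0,0,1])

```text
time: 6.75
ee_pos: [0.5386, -0.2003, 0.1562]
tcp_rot: [-179.3, -0.0, 101.2]
wrist_force: [-36.6, -7.6, 13.9]
opening: -0.0001
grasp_force: 18.8
```

>>> send_rows(moves=[-0.39,-0.08,0,0,0,0,1,0,0,0.8,0,0,0,1,0,0,0.8,0,0,0,1,0,0,0.8,0,0,0,1,-0.9,-0.9,0.3,0,0,0,1,-0.9,-0.9,0,0,0,0,0,-0.9,-0.9,0,0,0,0,0,-0.9,-0.9,0,0,0,0,0])

```text
time: 7.75
ee_pos: [0.4441, -0.2918, 0.2238]
tcp_rot: [179.9, 0.0, 101.4]
wrist_force: [0.5, -0.0, 0.1]
opening: 0.0427
grasp_force: 0.0
```

Run:
```python
from h import *
look()
a=CAM['scene']['color'][160:240,200:320,::-1]; b=CAM['top']['color'][160:300,230:360,::-1]
a=cv2.resize(a,(600,400),interpolation=cv2.INTER_CUBIC)
cv2.imwrite('pics/s4.png',np.vstack([a]))
for n in['cover_grip','cover_mid','seat']+['wing_'+s for s in('fl','fr','rl','rr')]: 
    s,o=tri(n,CAM);print(n,None if s is None else s.round(4),o)
```

```text
cover_grip [ 0.5526 -0.201   0.1685] [('scene', [256.6, 196.6], 0.97), ('top', [298.9, 219.3], 0.57)]
cover_mid [ 0.5528 -0.202   0.1542] [('scene', [255.4, 202.4], 0.97), ('top', [299.9, 218.3], 0.88)]
seat None [('scene', [254.4, 205.1], 0.92), ('top', None)]
wing_fl None [('scene', None), ('top', [276.6, 243.9], 0.44)]
wing_fr [ 0.5241 -0.2425  0.2007] [('scene', [251.8, 201.9], 0.67), ('top', [323.8, 236.3], 0.75)]
wing_rl [ 0.5921 -0.1425  0.1905] [('scene', [262.0, 166.1], 0.44), ('top', [264.8, 192.7], 0.69)]
wing_rr [ 0.6049 -0.2371  0.1912] [('scene', [287.4, 192.8], 0.58), ('top', [320.7, 185.4], 0.44)]
```

View pics/s4.png

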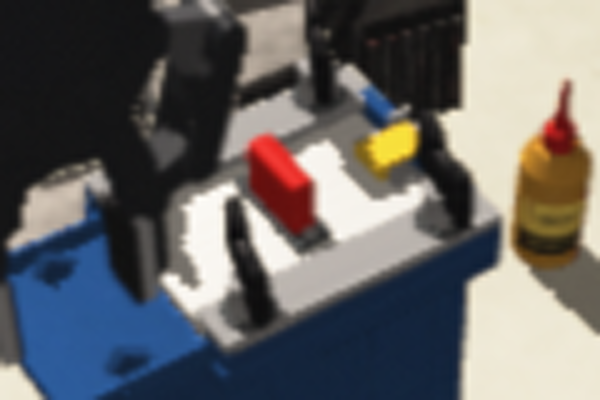

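>>> send_rows(moves=[0.79,0.43,0,0,0,-0.48,0,0.79,0.43,0,0,0,-0.48,0,0.79,0.43,0,0,0,-0.48,0,0.79,0.43,0,0,0,-0.47,0,0,0,-0.6,0,0,0,0,0,0,-0.6,0,0,0,0])

```text
time: 9.3
ee_pos: [0.523, -0.2483, 0.1925]
tcp_rot: [-180.0, -0.0, 85.0]
wrist_force: [0.2, -0.6, -0.4]
opening: 0.0427
grasp_force: 0.0
```

Run:
```python
from h import *
o=bot.get_obs(); print(o['ee_pos'],o['wrist_force'],o['tcp_rot'])
look()
a=CAM['scene']['color'][150:250,190:323,::-1]
cv2.imwrite('pics/s5.png',cv2.resize(a,None,fx=6,fy=6,interpolation=cv2.INTER_CUBIC))
```

```text
[ 0.52298654 -0.24830829  0.19249116] [ 0.24252731 -0.56094075 -0.44902998] [-1.79958244e+02 -3.80636481e-03  8.49980877e+01]
```

View pics/s5.png

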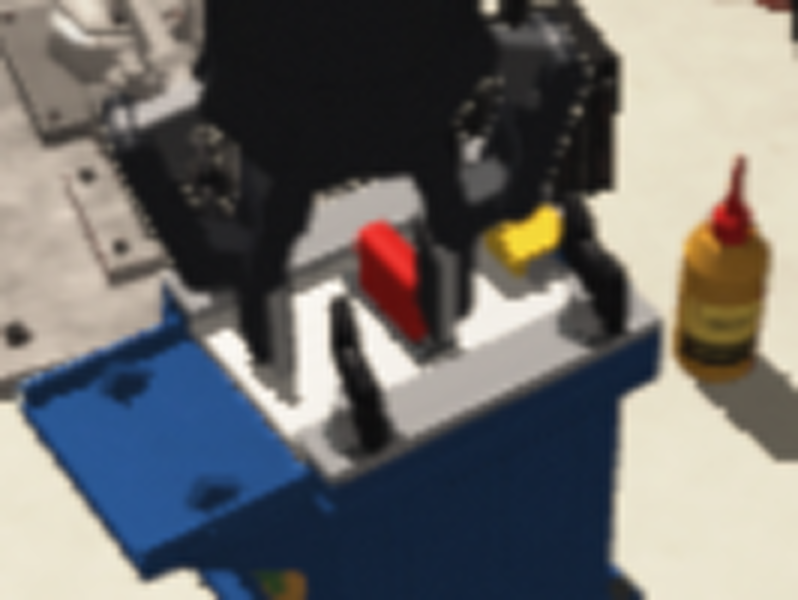

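>>> send_rows(moves=[0,0,-0.6,0,0,0,0,0,0,-0.56,0,0,0,0,0,0,0,0,0,0,0.6,0,0,0,0,0,0,1,0,0,0,0,0,0,1], squeeze=30)

```text
time: 10.02
ee_pos: [0.522, -0.2481, 0.1644]
tcp_rot: [-179.8, -0.0, 84.9]
wrist_force: [-7.3, 0.3, -1.9]
opening: 0.0148
grasp_force: 29.4
```

>>> send_rows(moves=[-0.06,0,0,0,0,0,1,0,0,0,0,0,0,1])

```text
time: 10.28
ee_pos: [0.5218, -0.2481, 0.1645]
tcp_rot: [-180.0, -0.0, 84.9]
wrist_force: [-0.7, 1.5, -5.8]
opening: 0.015
grasp_force: 29.5
```

Run:
```python
from h import *
o=bot.get_obs(); print(o['torque'],o['opening'],o['grasp_force'])
look()
a=CAM['scene']['color'][160:240,200:307,::-1]
cv2.imwrite('pics/s6.png',cv2.resize(a,None,fx=7,fy=7,interpolation=cv2.INTER_CUBIC))
```

```text
[ 0.20561001  0.06062966 -0.01100732] 0.015003928117426278 29.492829144001007
```

View pics/s6.png

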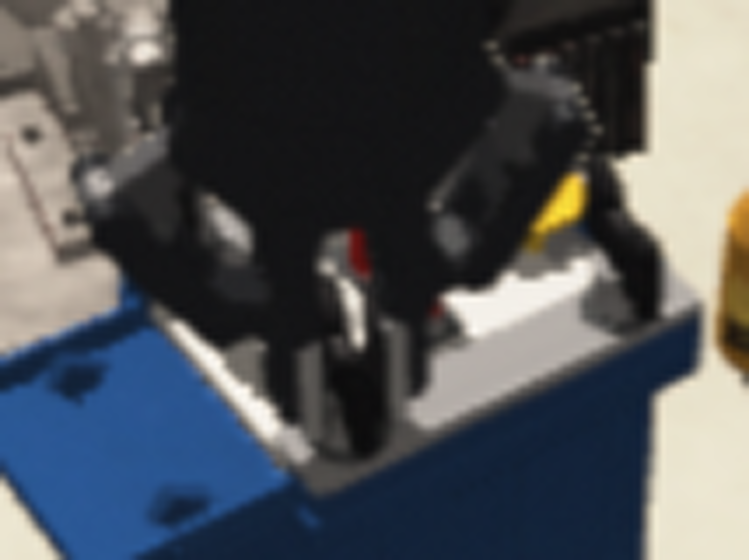

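>>> send_rows(moves=[0,0,0,0,0,0,0.3,0,0,0.3,0,0,0,0.3,0,0,0,0,0,0,1,0,0,0,0,0,0,1,0,0,0,0,0,0,1])

```text
time: 11.0
ee_pos: [0.5219, -0.2485, 0.1738]
tcp_rot: [179.9, 0.1, 84.9]
wrist_force: [-3.7, -0.1, 7.7]
opening: 0.0073
grasp_force: 38.3
```

>>> send_rows(moves=[0,0,0,0,0,-0.5,1,0,0,0,0,0,-0.9,1,0,0,0,0,0,-0.9,1,0,0,0,0,0,-0.9,1,0,0,0,0,0,-0.9,1,0,0,0,0,0,-0.9,1], squeeze=40)

```text
time: 11.75
ee_pos: [0.5219, -0.2486, 0.1739]
tcp_rot: [179.9, -0.0, 41.7]
wrist_force: [-2.8, -0.1, 8.7]
opening: 0.007
grasp_force: 46.7
```

Run:
```python
from h import *
o=bot.get_obs(); print(o['torque'],o['opening'],o['grasp_force'],o['q'])
```

```text
[-0.04230091  0.73341279  0.10337556] 0.007026483323051308 46.66762478649616 [-2.54486713e+01  7.92589919e+00  6.92977274e+00  8.88948265e+01
 -4.18134310e-02  1.12856636e+02]
```

>>> send_rows(moves=[0,0,0,0,0,-0.9,1,0,0,0,0,0,-0.9,1,0,0,0,0,0,-0.9,1,0,0,0,0,0,-0.5,1,0,0,0,0,0,-0.2,1])

```text
time: 12.38
ee_pos: [0.5219, -0.2486, 0.1738]
tcp_rot: [179.9, -0.1, 12.6]
wrist_force: [-3.3, 0.1, 8.5]
opening: 0.0069
grasp_force: 46.7
```

Run:
```python
from h import *
o=bot.get_obs(); print(o['torque'],o['opening'],o['grasp_force'],o['tcp_rot'])
```

```text
[-0.12749755  0.740963    0.05581684] 0.00694130561339195 46.69872019439936 [ 1.79897665e+02 -5.31267728e-02  1.26319771e+01]
```

Not yet at the stop; creep further.

>>> send_rows(moves=[0,0,0,0,0,-0.2,1,0,0,0,0,0,-0.2,1])

```text
time: 12.62
ee_pos: [0.5219, -0.2486, 0.1738]
tcp_rot: [179.9, -0.1, 9.3]
wrist_force: [-4.1, -0.7, 7.3]
opening: 0.0074
grasp_force: 48.5
```

Run:
```python
from h import *
o=bot.get_obs(); print(o['torque'],o['opening'],o['grasp_force'],o['tcp_rot'])
```

```text
[-0.17190967  0.86859559  0.72326779] 0.007395277858555842 48.49875596148195 [ 1.79898478e+02 -6.02243567e-02  9.26539733e+00]
```

>>> send_rows(moves=[0,0,0,0,0,0.1,0,0,0,0,0,0,0,0,0,0,1,0,0,0,0,0,0,1,0,0,0,0])

```text
time: 13.12
ee_pos: [0.5217, -0.2481, 0.2225]
tcp_rot: [-180.0, 0.0, 10.2]
wrist_force: [0.8, 0.5, -0.3]
opening: 0.0424
grasp_force: 0.0
```

>>> send_rows(moves=[0.35,0.53,0,0,0,0.93,0,0.35,0.53,0,0,0,0.93,0,0.35,0.53,0,0,0,0.93,0,0.35,0.53,0,0,0,0.93,0,0.35,0.53,0,0,0,0.93,0,0.35,0.53,0,0,0,0.93,0,0.35,0.53,0,0,0,0.93,0,0.35,0.53,0,0,0,0.8,0])

```text
time: 14.12
ee_pos: [0.5922, -0.1417, 0.222]
tcp_rot: [-180.0, 0.0, 73.2]
wrist_force: [-0.4, -0.3, 0.4]
opening: 0.0426
grasp_force: 0.0
```

>>> send_rows(moves=[0,0,0,0,0,0,0,0,0,-0.7,0,0,0,0,0,0,-0.7,0,0,0,0,0,0,-0.6,0,0,0,0])

```text
time: 14.62
ee_pos: [0.5915, -0.1427, 0.1714]
tcp_rot: [-180.0, 0.0, 72.8]
wrist_force: [-0.5, 0.3, -0.3]
opening: 0.0425
grasp_force: 0.0
```

Close (raising 2 mm to the proven height).

>>> send_rows(moves=[0,0,0.08,0,0,0,0.6,0,0,0,0,0,0,1,0,0,0,0,0,0,1,0,0,0,0,0,0,1])

```text
time: 15.12
ee_pos: [0.5932, -0.1429, 0.1753]
tcp_rot: [179.8, 0.0, 72.9]
wrist_force: [6.3, -3.5, -2.6]
opening: 0.0065
grasp_force: 45.4
```

Run:
```python
from h import *
o=bot.get_obs(); print(o['torque'],o['opening'],o['grasp_force'],o['tcp_rot'],o['q'])
```

```text
[-0.52426241 -0.96890942  0.05518094] 0.006494237823215819 45.44987082481384 [1.79802517e+02 1.82783032e-02 7.29480141e+01] [-1.35283409e+01  1.23381918e+01  1.21262568e+01  8.95920791e+01
 -3.03809882e-02  9.35235615e+01]
```

>>> send_rows(moves=[0.04,-0.02,0,0,0,-0.5,1,0,0,0,0,0,-0.9,1,0,0,0,0,0,-0.9,1,0,0,0,0,0,-0.9,1,0,0,0,0,0,-0.9,1,0,0,0,0,0,-0.9,1,0,0,0,0,0,-0.9,1,0,0,0,0,0,-0.9,1])

```text
time: 16.12
ee_pos: [0.5937, -0.1431, 0.1753]
tcp_rot: [179.9, -0.1, 14.3]
wrist_force: [2.9, -1.5, -0.9]
opening: 0.0071
grasp_force: 45.6
```

>>> send_rows(moves=[0,0,0,0,0,-0.4,1,0,0,0,0,0,-0.2,1,0,0,0,0,0,-0.2,1])

```text
time: 16.5
ee_pos: [0.5937, -0.1431, 0.1753]
tcp_rot: [179.9, -0.1, 7.7]
wrist_force: [4.6, -4.2, 2.7]
opening: 0.0068
grasp_force: 54.9
```

Run:
```python
from h import *
o=bot.get_obs(); print(o['torque'],o['opening'],o['grasp_force'],o['tcp_rot'])
```

```text
[-0.59961493 -0.94250073  0.92024444] 0.006840448160679175 54.926670749264304 [ 1.79923609e+02 -1.34028885e-01  7.65111924e+00]
```

>>> send_rows(moves=[0,0,0,0,0,0.1,0,0,0,0,0,0,0,0,0,0,1,0,0,0,0,0,0,0.9,0,0,0,0])

```text
time: 17.0
ee_pos: [0.5925, -0.1425, 0.2223]
tcp_rot: [-180.0, 0.0, 8.5]
wrist_force: [0.4, 0.2, -0.7]
opening: 0.0427
grasp_force: 0.0
```

>>> send_rows(moves=[-0.445,-0.085,0,0,0,0.98,0,-0.445,-0.085,0,0,0,0.98,0,-0.445,-0.085,0,0,0,0.98,0,-0.445,-0.085,0,0,0,0.98,0,-0.445,-0.085,0,0,0,0.98,0,-0.445,-0.085,0,0,0,0.98,0,-0.445,-0.085,0,0,0,0.98,0,-0.445,-0.085,0,0,0,0.98,0])

```text
time: 18.0
ee_pos: [0.5033, -0.1596, 0.2218]
tcp_rot: [-180.0, -0.0, 76.2]
wrist_force: [-0.0, -0.7, 0.1]
opening: 0.0428
grasp_force: 0.0
```

>>> send_rows(moves=[0,0,0,0,0,0,0,0,0,0,0,0,0,0])

```text
time: 18.25
ee_pos: [0.5041, -0.1596, 0.2218]
tcp_rot: [-180.0, -0.0, 75.7]
wrist_force: [0.3, -0.0, -0.7]
opening: 0.0425
grasp_force: 0.0
```

>>> send_rows(moves=[0.03,0,-0.7,0,0,0.1,0,0,0,-0.7,0,0,0,0,0,0,-0.5,0,0,0,0,0,0,0,0,0,0,0.6,0,0,0,0,0,0,1,0,0,0,0,0,0,1,0,0,0,0,0,0,1])

```text
time: 19.12
ee_pos: [0.505, -0.1598, 0.1747]
tcp_rot: [179.9, 0.0, 76.8]
wrist_force: [2.7, -0.3, -1.0]
opening: 0.0069
grasp_force: 43.2
```

Run:
```python
from h import *
o=bot.get_obs(); print(o['torque'],o['opening'],o['grasp_force'],o['tcp_rot'],o['q'])
```

```text
[ 0.0090057  -0.29821604  0.02496304] 0.006904512775138317 43.160360120236874 [1.79949175e+02 2.17579681e-04 7.67581159e+01] [-1.75652547e+01  1.33182647e+00 -3.86177156e-03  8.86136148e+01
  3.61451856e-03  8.56766308e+01]
```

>>> send_rows(moves=[0,0,0,0,0,-0.5,1,0,0,0,0,0,-0.95,1,0,0,0,0,0,-0.95,1,0,0,0,0,0,-0.95,1,0,0,0,0,0,-0.95,1,0,0,0,0,0,-0.95,1,0,0,0,0,0,-0.95,1,0,0,0,0,0,-0.95,1])

```text
time: 20.12
ee_pos: [0.5052, -0.16, 0.1747]
tcp_rot: [179.9, -0.1, 15.0]
wrist_force: [4.1, -1.8, -2.2]
opening: 0.0069
grasp_force: 43.1
```

>>> send_rows(moves=[0,0,0,0,0,-0.4,1,0,0,0,0,0,-0.2,1,0,0,0,0,0,-0.2,1])

```text
time: 20.5
ee_pos: [0.5052, -0.16, 0.1747]
tcp_rot: [179.9, -0.1, 8.4]
wrist_force: [4.2, -2.8, -0.8]
opening: 0.0071
grasp_force: 48.5
```

Run:
```python
from h import *
o=bot.get_obs(); print(o['torque'],o['opening'],o['grasp_force'],o['tcp_rot'])
```

```text
[-0.54010965 -0.98172153  0.74874543] 0.0071282482090631195 48.488998264074326 [ 1.79944671e+02 -7.98486653e-02  8.43694483e+00]
```

>>> send_rows(moves=[0,0,0,0,0,0.1,0,0,0,0,0,0,0,0,0,0,1,0,0,0,0,0,0,0.9,0,0,0,0,0.42,-0.286,0,0,0,0.9,0,0.42,-0.286,0,0,0,0.9,0])

```text
time: 21.25
ee_pos: [0.5258, -0.1741, 0.2223]
tcp_rot: [180.0, -0.0, 25.0]
wrist_force: [0.2, 0.3, -0.1]
opening: 0.0426
grasp_force: 0.0
```

>>> send_rows(moves=[0.42,-0.286,0,0,0,0.9,0,0.42,-0.286,0,0,0,0.9,0,0.42,-0.286,0,0,0,0.9,0,0.42,-0.286,0,0,0,0.9,0,0.42,-0.286,0,0,0,0.9,0,0.42,-0.286,0,0,0,0.9,0,0.42,-0.286,0,0,0,0.9,0,0.42,-0.286,0,0,0,0.9,0])

```text
time: 22.25
ee_pos: [0.6098, -0.2313, 0.2217]
tcp_rot: [-180.0, -0.0, 86.9]
wrist_force: [-0.2, -0.1, 0.4]
opening: 0.0428
grasp_force: 0.0
```

>>> send_rows(moves=[0,0,0,0,0,0,0,0,0,0,0,0,0,0])

```text
time: 22.5
ee_pos: [0.6093, -0.231, 0.2217]
tcp_rot: [-180.0, -0.0, 86.5]
wrist_force: [-0.0, -0.4, -0.3]
opening: 0.0428
grasp_force: 0.0
```

>>> send_rows(moves=[0.05,-0.02,-0.7,0,0,0,0,0,0,-0.7,0,0,0,0,0,0,-0.5,0,0,0,0,0,0,0,0,0,0,0.6,0,0,0,0,0,0,1,0,0,0,0,0,0,1,0,0,0,0,0,0,1])

```text
time: 23.38
ee_pos: [0.6104, -0.2317, 0.1752]
tcp_rot: [-180.0, 0.0, 86.6]
wrist_force: [-5.5, 1.5, 2.5]
opening: 0.0071
grasp_force: 42.0
```

Run:
```python
from h import *
o=bot.get_obs(); print(o['torque'],o['opening'],o['grasp_force'],o['tcp_rot'],o['q'])
```

```text
[0.3023901  1.04227242 0.03995351] 0.007144258802749001 42.04094856977463 [-1.79982323e+02  6.72659875e-03  8.66287038e+01] [-2.07764120e+01  1.87528700e+01  1.99291106e+01  9.11910963e+01
 -1.17063094e-02  7.25948867e+01]
```

>>> send_rows(moves=[0,0,0,0,0,-0.5,1,0,0,0,0,0,-0.95,1,0,0,0,0,0,-0.95,1,0,0,0,0,0,-0.95,1,0,0,0,0,0,-0.95,1,0,0,0,0,0,-0.95,1,0,0,0,0,0,-0.95,1,0,0,0,0,0,-0.95,1])

```text
time: 24.38
ee_pos: [0.6104, -0.2318, 0.1752]
tcp_rot: [180.0, 0.0, 24.9]
wrist_force: [-4.9, 1.0, 1.9]
opening: 0.007
grasp_force: 42.0
```

>>> send_rows(moves=[0,0,0,0,0,-0.9,1,0,0,0,0,0,-0.5,1,0,0,0,0,0,-0.2,1,0,0,0,0,0,-0.3,1])

```text
time: 24.88
ee_pos: [0.6104, -0.2318, 0.1752]
tcp_rot: [180.0, 0.0, 8.8]
wrist_force: [-5.3, 0.5, 2.5]
opening: 0.0068
grasp_force: 45.4
```

Run:
```python
from h import *
o=bot.get_obs(); print(o['torque'],o['opening'],o['grasp_force'],o['tcp_rot'])
```

```text
[-0.07097059  1.16843427  0.7159501 ] 0.006846417469150416 45.42239427566528 [1.79971834e+02 2.57360238e-02 8.80543065e+00]
```

All four are at their stops. Release, lift, withdraw and check.

>>> send_rows(moves=[0,0,0,0,0,0.1,0,0,0,0,0,0,0,0,0,0,1,0,0,0,0,0,0,1,0,0,0,0,-0.8,-0.9,0.3,0,0,0,0,-0.9,-1,0,0,0,0,0,-0.9,-1,0,0,0,0,0,-0.9,-1,0,0,0,0,0])

```text
time: 25.88
ee_pos: [0.5229, -0.33, 0.232]
tcp_rot: [180.0, -0.0, 9.8]
wrist_force: [0.8, 0.5, -0.0]
opening: 0.0423
grasp_force: 0.0
```

>>> send_rows(moves=[-0.9,-1,0,0,0,0,0,-0.9,-1,0,0,0,0,0,-0.9,-1,0,0,0,0,0,-0.9,-1,0,0,0,0,0,0,0,0,0,0,0,0,0,0,0,0,0,0,0])

```text
time: 26.62
ee_pos: [0.4337, -0.429, 0.2319]
tcp_rot: [180.0, -0.0, 9.7]
wrist_force: [-0.5, 0.7, 0.8]
opening: 0.0428
grasp_force: 0.0
```

Run:
```python
from h import *
look()
a=cv2.resize(CAM['scene']['color'][155:235,205:325,::-1],(600,400),interpolation=cv2.INTER_CUBIC)
b=cv2.resize(CAM['top']['color'][165:265,245:350,::-1],(210,200),interpolation=cv2.INTER_CUBIC)
m=np.zeros((600,800,3),np.uint8); m[:400,:600]=a
b=cv2.resize(b,(200,190)); m[400:590,:200]=b
cv2.imwrite('pics/s7.png',m)
```

```text
(no output)
```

View pics/s7.png

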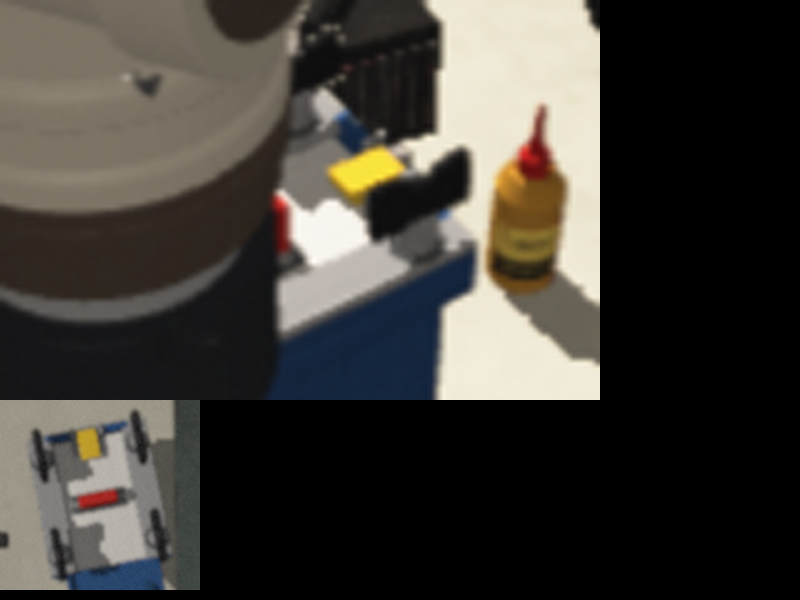

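The picture shows all four wings lying along the slide direction (top inset, around (40,455), (140,435), (57,552) and (157,533)). The cover is home, the yellow catch is down and the bottle is upright.

```bash
python3 -c "
from workcell import bot
print(bot.job_done())"
```

```text
the job is handed in; nothing more can be done
None
```

I handed the job in at about 27 s: the cover is home against its end stop, the catch looks down behind the rib, all four wing screws were turned to their stops in the order fr, rl, fl, rr, and the oil bottle is still standing. No verdict was returned.

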